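# Put the long terminal strip away and shut the drawer

## Robot

A 7-joint arm with a two-finger parallel gripper is mounted at the origin on a cart in front of the work surface, level with it; the furniture and walls round the work are solid. World frame = base frame: x ahead of the robot, y to its left, z up, the work surface at z = 0. Lengths are in m, angles in rad, forces in N, time in s.
With the tool pointing down it reaches from about 0.425 to 0.875 m from the base axis. Payload 9.9 kg.
Tool frame: the origin (TCP) lies between the finger pads; the fingertips stand 17 mm ahead of it and the grasp point (between the pads) lies 2 mm behind it; z points along the fingers, y is the line along which they close (so a half turn about z gives the same grasp; the last joint's range is limited). The gripper opens to 85 mm and grips with 20 to 120 N. Pads are 22 mm wide; open, the fingers measure 114 mm over their backs; the gripper's body (76 mm by 85 mm) begins 54 mm behind the grasp point. The pads swing forward as they close: fully open they stand 13 mm farther back than shut.
Start: joints at [1.249, 0.576, 0.025, 1.437, -0.015, 1.129, -0.057], TCP at [0.159, -0.656, 0.248] pointing down, gripper open.
Joint ranges: [-2.76, 2.76], [-0.34, 2.15], [-1.52, 1.57], [0.19, 2.46], [-1.09, 4.23], [0.17, 1.99], [-2.82, 2.82]. Speed limits (rad/s): [2.22, 2.22, 3.01, 3.01, 3.14, 3.14, 3.14].

## Interface

Orientations are given as a unit quaternion [w, x, y, z].
In Python, from bench import get_state, grab_frame, workorder gives the robot as it stands.
- The arm moves only by the tool apply_moves, never from a script. Its argument "plan" is a list of rows, each an object with "travel": the shift along the world's x, y, z in units of 0.03 m (1.0 is 0.03 m), a list of three; "twist": the turn about the world's z in units of 0.08 rad (1.0 is 0.08 rad); "gripper": the opening, from -1 (shut) to 1 (fully open). A call has 1 to 8 rows; each row shifts and turns the commanded pose from where the row before left it; what a row does not reach is not made up. A row lasts 1/8 s, in which the tool goes at most 62.5 mm and 10.7 degrees, less where a joint would pass 70% of its speed; a pose out of reach is approached as far as the arm can. A call with a number of a shift or a turn outside -1 to 1 is refused whole. A call with a gripper value outside its range is refused whole. The fingers move at their own pace and stop on an object; "grip_force" is the grip in N (left out, the last holds). Time passes only in rows, so rows that do not move let the fingers close. It gives the time, the measured TCP pose, the force, the opening and the grip force at its end, in the units of the state.
- get_state(): the state, without advancing time (a new reading comes with each control period).
- grab_frame(name): name is "scene" or "top" or "wrist"; returns a dict with "frame" (420x560x3 uint8, red, green, blue), "fovy" (degrees; the focal length in pixels is half the picture's height over the tangent of half this angle, whatever the lens; pixels are square), "cx", "cy" (the principal point, pixels), "view" (4x4, takes a point from world to camera coordinates); the wrist camera has in their place "T_tool_cam" (4x4, takes a point from camera to tool coordinates, whose origin is the TCP and whose axes are the flange's). Camera axes: x right, y up, looking along -z (the intrinsics and any distortion apply to the point x, -y, -z); pixel columns grow to the right and rows downward; lengths in m; the calibration is good to about 2 mm. A picture is of the moment at which its call begins: read the wrist's pose just before it. There is no depth.
- workorder.finish_job(): hands the job in; it is judged then, once.
The state is a dict: "clock": time; "qpos": joint angles; "qvel": joint speeds; "tau": joint torques, N m; "tool_pos": TCP position; "tool_rot": TCP orientation; "contact_force": force on the tool from outside, world axes, zero at the start; "wrist_torque": the same for the moment, N m; "width": finger opening in m; "grasp_force": force on a finger pad.
Only numpy, scipy, OpenCV 4.12 (cv2) and the standard library are available. Lean on these libraries where they do the work, as an engineer would, in place of code of your own. Each camera call takes 0.05 s, during which the arm holds its last target. There are 200 camera calls.

## Task

Put the longer of the two white screw-terminal strips away in the open top drawer of the small grey parts cabinet: hold its brittle plastic gently, lay it flat on the drawer's floor with its base down and let go, then push the drawer fully shut without slamming it. Leave the shorter strip where it lies.

Things in the scene. Friction and masses are not known exactly. Their poses are not given: they have to be found in the camera images.
- long_strip: longer white plastic screw-terminal strip, 10 poles, 23 x 102 x 16 mm, 30 to 60 g, loose, lying base down in front of the power supply or behind the vice. Origin: centre of its underside; x across its width (grasp here: solid 22 mm wide up to 11 mm height, screw towers above), y along its length, z up. Brittle: 10 N of grip is ample, over 30 N a finger (60 N for both) cracks it.
- short_strip: the shorter white screw-terminal strip, 6 poles, 23 x 60 x 16 mm; not wanted, it must stay where it is. Origin: centre of its underside; y along its length.
- parts_cabinet_drawer0 (a joint): opening of the top drawer, m: 0 fully shut, grows as it slides out towards the robot, at most 0.134; starts 0.11 to 0.13 open. Light drag (about 1 N plus 4 N per m/s), 0.6 kg, no catch; it stays where it is left.
- parts_cabinet_drawer0_handle (a point): grip point in the middle of the top drawer's handle: a level steel bar (about 85 mm long along the point's y, 11 mm thick), 35 mm in front of the drawer's face, about 92 mm above the bench. It moves with the drawer. Axes as the cabinet's.
- drawer_floor (a point): centre of the top drawer's inner floor, 73 mm above the bench; moves with the drawer. x: front to back (it shuts along +x), y across, z up. Inside 155 mm (x) by 128 mm (y), sides 31 mm high, front panel 40 mm above this floor. Front inner wall at x = -77 mm; behind it only (opening - 6 mm) is uncovered by the cabinet, whose top is 53 mm above this floor.
- parts_cabinet: grey sheet-metal two-drawer cabinet, 200 mm deep (x) x 170 mm wide (y) x 125 mm high, fixed to the bench; origin at the centre of its underside, front facing its own -x (towards the robot), x pointing to its back. Only the top drawer is open.
There are look-alikes about, which are no part of the job. There is more than one size of the long_strip; the one meant has the size given above.

How it is judged:
On the way:
1. the long strip lies flat in the open top drawer and has been let go (x of long_strip in the frame of drawer_floor between -0.075 and 0.075 m and y of long_strip in the frame of drawer_floor between -0.062 and 0.062 m and z of long_strip in the frame of drawer_floor between -0.006 and 0.012 m and angle between long_strip's own z axis and vertical below 0.2 rad and contact force between the fingers and long_strip below 0.05 N and value of joint parts_cabinet_drawer0 above 0.05 m), for 0.2 s.
At the end, for the whole second after the job is handed in: The long strip lies flat (within 0.2 rad, base down) on the top drawer's floor, released and at rest; the top drawer is shut to within 6 mm; the short strip is within 15 mm of where it lay (x of long_strip in the frame of drawer_floor between -0.075 and 0.075 m and y of long_strip in the frame of drawer_floor between -0.062 and 0.062 m and z of long_strip in the frame of drawer_floor between -0.006 and 0.012 m and angle between long_strip's own z axis and vertical below 0.2 rad and contact force between the fingers and long_strip below 0.05 N and value of joint parts_cabinet_drawer0 below 0.006 m and linear speed of long_strip below 0.02 m/s and distance of short_strip from where it was at the start of the episode below 0.015 m); the robot touches nothing.
It fails at once if the long strip is squeezed or pressed with more than 60 N in all (30 N a finger) (contact force between the fingers and long_strip above 60 N).
It fails at once if the drawer is slammed: it shuts faster than 0.4 m/s (velocity of joint parts_cabinet_drawer0 below -0.4 m/s).
It fails at once if the short strip is disturbed (moved more than 30 mm) (distance of short_strip from where it was at the start of the episode above 0.03 m).
It also fails if it takes over 56 s, if anything falls off the work surface, if the arm or the gripper's body presses on something with over 40 N, if the wrist force passes 120 N, or if a joint passes its speed limit or range.

## Working session

There is one attempt and no reset: what is moved stays moved. The work goes in short steps, Python scripts to look and compute and a tool call to move; the robot and the scene stay as the last step left them, time stands still between calls to the robot, and variables do not carry over. Pictures are saved under pics/ and viewed, at most 11 in all, crops included, and the job is handed in when it is done.

Besides the shell and the picture viewer there is one more tool, called after "Emit:" as name(argument=value, ...) on one line, values as JSON. apply_moves: Moves the arm, as the interface text tells. Its arguments: {"type":"object","properties":{"plan":{"type":"array","items":{"type":"object","properties":{"travel":{"type":"array","items":{"type":"number","minimum":-1,"maximum":1}},"twist":{"type":"number","minimum":-1,"maximum":1},"gripper":{"type":"number"}}}},"grip_force":{"type":"number"}},"required":["plan"]}

```bash
mkdir -p pics; ls
cat > h.py <<'E'
import numpy as np, cv2
from bench import get_state, grab_frame, workorder
def save(f,n): cv2.imwrite('pics/'+n,cv2.cvtColor(f,cv2.COLOR_RGB2BGR))
def foc(d): return d['frame'].shape[0]/2/np.tan(np.radians(d['fovy'])/2)
def rays(d,px,T=None):
    px=np.atleast_2d(np.array(px,float)); f=foc(d)
    r=np.c_[(px[:,0]-d['cx'])/f,-(px[:,1]-d['cy'])/f,-np.ones(len(px))]
    if T is None: T=np.linalg.inv(d['view'])
    return T[:3,3], r@T[:3,:3].T
def plane(d,px,z,T=None):
    o,r=rays(d,px,T); return o+r*((z-o[2])/r[:,2])[:,None]
def proj(d,P,T=None):
    V=d['view'] if T is None else np.linalg.inv(T)
    p=np.atleast_2d(P)@V[:3,:3].T+V[:3,3]; f=foc(d)
    return np.c_[d['cx']+f*p[:,0]/-p[:,2], d['cy']-f*p[:,1]/-p[:,2]]
def wristT(s,d):
    from scipy.spatial.transform import Rotation as R
    T=np.eye(4); q=s['tool_rot']; T[:3,:3]=R.from_quat([q[1],q[2],q[3],q[0]]).as_matrix(); T[:3,3]=s['tool_pos']
    return T@np.array(d['T_tool_cam'])
E
python3 - <<'E'
from h import *
s=get_state();print(s)
for n in('scene','top'):
    d=grab_frame(n);save(d['frame'],n+'0.png');np.save(n+'0.npy',d,allow_pickle=True);print(n,{k:v for k,v in d.items() if k!='frame'})
E
```

```text
pics
{'clock': 0.0, 'qpos': array([ 1.24917842,  0.5764825 ,  0.02484863,  1.43791027, -0.01496768,
        1.12900029, -0.05649392]), 'qvel': array([-0.00087012,  0.00015304, -0.00013312, -0.00050201,  0.00103272,
       -0.00046568,  0.0019273 ]), 'tau': array([ 2.91278120e-04, -7.65755725e+01,  2.25037023e+00, -2.85966003e+01,
        1.53166009e-02,  1.27249007e-02, -1.16534494e-05]), 'tool_pos': array([ 0.15891264, -0.65558982,  0.2474753 ]), 'tool_rot': array([-7.93439555e-04,  9.92935355e-01,  1.18653812e-01, -1.52498124e-04]), 'contact_force': array([-0.22658922,  0.0984754 , -0.01297684]), 'wrist_torque': array([ 0.00456644, -0.00063717,  0.04710066]), 'grasp_force': 0.0, 'width': 0.08576445339868455}
scene {'fovy': 55.44290501519462, 'cx': 278.0319430116136, 'cy': 207.6624554357501, 'view': array([[-0.84156079, -0.5400634 , -0.01034228,  0.44967446],
       [ 0.28558193, -0.46110046,  0.84013649, -0.20608735],
       [-0.4584958 ,  0.70407236,  0.54227642, -0.66751375],
       [ 0.        ,  0.        ,  0.        ,  1.        ]])}
top {'fovy': 54.53215809039691, 'cx': 275.22202233031277, 'cy': 207.47553858921162, 'view': array([[-0.22094237, -0.97527926, -0.00385154,  0.1365164 ],
       [ 0.95342076, -0.21681867,  0.20971057, -0.54095115],
       [-0.20536146,  0.04266182,  0.97775592, -0.86594154],
       [ 0.        ,  0.        ,  0.        ,  1.        ]])}
```

View pics/scene0.png

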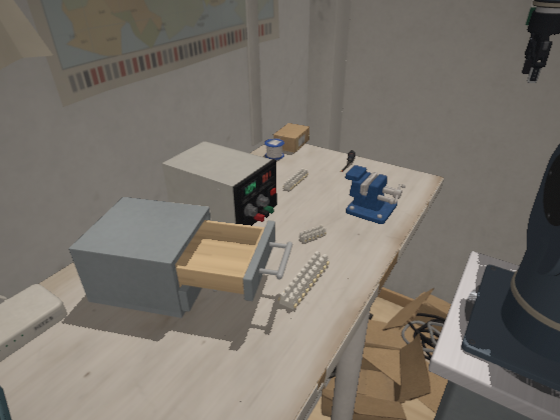

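View pics/top0.png

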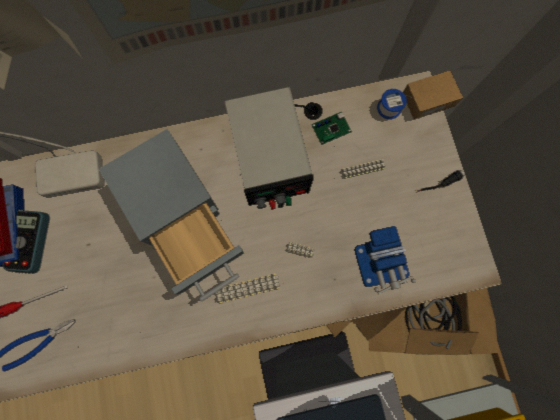

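The pictures show three white strips. In the top view, A is at (362,170), B at (300,250) and C at (247,289). The cabinet's open drawer is at about (195,245) and its handle at (217,283). I'll measure the strip lengths next.

Run:
```python
from h import *
d=np.load('top0.npy',allow_pickle=True).item();f=d['frame']
hsv=cv2.cvtColor(f,cv2.COLOR_RGB2HSV)
for n,(u,v,r) in dict(A=(362,170,32),B=(300,250,22),C=(247,289,36)).items():
    g=f[v-r:v+r,u-r:u+r].astype(int); bg=np.median(g.reshape(-1,3),0)
    sat=g.max(2)-g.min(2); bs=bg.max()-bg.min()
    m=(abs(g-bg).max(2)>22).astype(np.uint8)
    m=cv2.morphologyEx(m,cv2.MORPH_CLOSE,np.ones((5,5)))
    k,l,st,c=cv2.connectedComponentsWithStats(m); 
    i=max(range(1,k),key=lambda i:st[i,4]-3*np.hypot(*(c[i]-r)))
    p=np.argwhere(l==i)[:,::-1]+[u-r,v-r]
    P=plane(d,p,0.010)[:,:2]; R=cv2.minAreaRect(P.astype(np.float32)*1000)
    pc=P-P.mean(0); w,V=np.linalg.eigh(pc.T@pc)
    print(n,bg,R,np.degrees(np.arctan2(V[1,1],V[0,1])),P.mean(0))
pts=dict(face_l=(174,296,.113),face_r=(241,249,.113),h_l=(202,299,.092),h_r=(238,276,.092),h_b=(219,287,.092))
for k,(u,v,z) in pts.items(): print(k,plane(d,(u,v),z))
for k,p in dict(fl=(103,168),bl=(167,131),br=(215,210),fr=(148,237)).items(): print(k,plane(d,p,.125))
big=cv2.resize(f[120:320,130:400],None,fx=2.9,fy=2.9,interpolation=cv2.INTER_CUBIC);save(big,'crop1.png')
```

```text
A [137. 124. 104.] ((613.6060180664062, -214.66064453125), (25.729259490966797, 110.5313949584961), 0.954587459564209) 90.92474873812364 [ 0.61394489 -0.2151356 ]
B [138. 125. 105.] ((456.0621643066406, -19.382274627685547), (63.04521942138672, 23.244081497192383), 63.092166900634766) 60.86998777155158 [ 0.45616646 -0.0191625 ]
C [139. 126. 106.] ((424.70751953125, 117.83724975585938), (151.24310302734375, 114.26791381835938), 79.12982177734375) 57.19033458459018 [0.42154789 0.13840462]
face_l [[0.41211812 0.25735817 0.113     ]]
face_r [[0.47565706 0.10485879 0.113     ]]
h_l [[0.39429822 0.20656708 0.092     ]]
h_r [[0.42401531 0.12390142 0.092     ]]
h_b [[0.41054442 0.16731218 0.092     ]]
fl [[0.71003224 0.35753275 0.125     ]]
bl [[0.76300233 0.209411   0.125     ]]
br [[0.56631186 0.14061219 0.125     ]]
fr [[0.54103927 0.28667052 0.125     ]]
```

View pics/crop1.png

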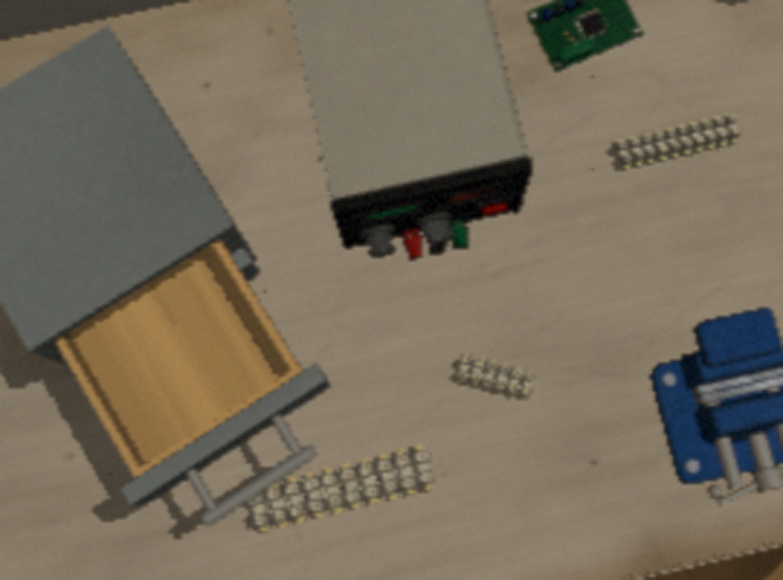

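A is about 105 mm long (10 poles, behind the vice), so it is the long strip. B is about 60 mm and is the short strip. C is the oversized look-alike, at about 150 mm. I'll go above A.

Emit:
apply_moves(plan=[{"travel":[0.89,0.865,0],"twist":0.99,"gripper":0.4},{"travel":[0.89,0.865,0],"twist":0.99,"gripper":0.4},{"travel":[0.89,0.865,0],"twist":0.99,"gripper":0.4},{"travel":[0.89,0.865,0],"twist":0.99,"gripper":0.4},{"travel":[0.89,0.865,0],"twist":0.99,"gripper":0.4},{"travel":[0.89,0.865,0],"twist":0.99,"gripper":0.4},{"travel":[0.89,0.865,0],"twist":0.99,"gripper":0.4},{"travel":[0.89,0.865,0],"twist":0.99,"gripper":0.4}], grip_force=20)

```text
clock: 1.1
tool_pos: [0.3732, -0.4474, 0.248]
tool_rot: [-0.0, 0.906, 0.423, -0.0]
contact_force: [0.6, -0.1, -0.3]
width: 0.0598
grasp_force: 0.0
```

Emit:
apply_moves(plan=[{"travel":[0.89,0.865,0],"twist":0.99,"gripper":0.4},{"travel":[0.89,0.865,0],"twist":0.99,"gripper":0.4},{"travel":[0.89,0.865,0],"twist":0.99,"gripper":0.4},{"travel":[0.89,0.865,0],"twist":0.99,"gripper":0.4},{"travel":[0.89,0.865,0],"twist":0.99,"gripper":0.4},{"travel":[0.89,0.865,0],"twist":0.99,"gripper":0.4},{"travel":[0.89,0.865,0],"twist":0.99,"gripper":0.4},{"travel":[0.89,0.865,0],"twist":0.99,"gripper":0.4}])

```text
clock: 2.1
tool_pos: [0.5867, -0.2399, 0.2479]
tool_rot: [-0.0, 0.729, 0.684, -0.0]
contact_force: [-0.3, 0.3, -0.4]
width: 0.0597
grasp_force: 0.0
```

Emit:
apply_moves(plan=[{"travel":[0.89,0.865,-0.8],"twist":0.99,"gripper":0.4},{"travel":[0,0,-1],"twist":0,"gripper":0.4},{"travel":[0,0,-1],"twist":0,"gripper":0.4},{"travel":[0,0,0],"twist":0,"gripper":0.4},{"travel":[0,0,0],"twist":0,"gripper":0.4}])

```text
clock: 2.72
tool_pos: [0.6134, -0.215, 0.1652]
tool_rot: [0.0, 0.702, 0.712, 0.0]
contact_force: [-0.1, 0.2, -0.2]
width: 0.0601
grasp_force: 0.0
```

```bash
cat >> h.py <<'E'
def wrist():
    s=get_state(); d=grab_frame('wrist'); return s,d,wristT(s,d)
E
python3 - <<'E'
from h import *
s,d,T=wrist(); f=d['frame'].copy()
np.save('w1.npy',dict(d=d,T=T),allow_pickle=True)
c=proj(d,[s['tool_pos'][0],s['tool_pos'][1],0.01],T)[0]; print(c,s['tool_pos'])
cv2.drawMarker(f,tuple(c.astype(int)),(255,0,0))
save(f,'w1.png')
E
```

```text
[277.74459131 196.80054377] [ 0.61336377 -0.21500757  0.16524422]
```

View pics/w1.png

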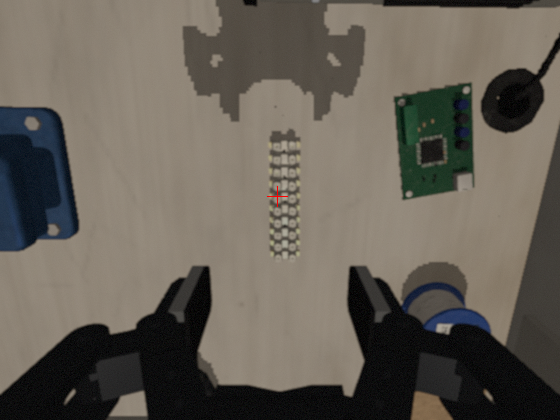

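The wrist view shows the 10-pole strip upright between the fingers, spanning columns 269–301 and rows 138–260, about 7 px right of the TCP marker.

Run:
```python
from h import *
w=np.load('w1.npy',allow_pickle=True).item();d,T=w['d'],w['T']
for p in [(284.5,199),(285,138),(284.5,260),(269,200),(301,200)]: print(p,plane(d,p,.010,T)[0])
t=np.load('top0.npy',allow_pickle=True).item()
g=lambda u,v:(130+u/2.9,120+v/2.9)
for n,p,z in [('cabFR',(233,228),.125),('cabFL',(33,352),.125),('hL',(207,520),.092),('hR',(312,453),.092),('panL',(126,490),.113),('panR',(320,368),.113),('panLr',(128,502),.113),('panRr',(326,380),.113),('innerFL',(138,471),.104),('innerFR',(294,374),.104)]:
    print(n,plane(t,g(*p),z)[0])
```

```text
(284.5, 199) [ 0.61897631 -0.21681812  0.01      ]
(285, 138) [ 0.61848572 -0.16715498  0.01      ]
(284.5, 260) [ 0.61996016 -0.27213877  0.01      ]
(269, 200) [ 0.60615453 -0.2178445   0.01      ]
(301, 200) [ 0.63265711 -0.21749839  0.01      ]
cabFR [0.59256103 0.14551596 0.125     ]
cabFL [0.53506096 0.30143739 0.125     ]
hL [0.39396388 0.2079439  0.092     ]
hR [0.42378687 0.12483813 0.092     ]
panL [0.42621956 0.25607044 0.113     ]
panR [0.48025787 0.10529699 0.113     ]
panLr [0.41774791 0.25610272 0.113     ]
panRr [0.47085726 0.10285252 0.113     ]
innerFL [0.43807032 0.24760589 0.104     ]
innerFR [0.48135503 0.12515399 0.104     ]
```

Emit:
apply_moves(plan=[{"travel":[0.18,-0.12,-0.5],"twist":0,"gripper":-0.06},{"travel":[0,0,-1],"twist":0,"gripper":-0.06},{"travel":[0,0,-1],"twist":0,"gripper":-0.06},{"travel":[0,0,-1],"twist":0,"gripper":-0.06},{"travel":[0,0,-0.7],"twist":0,"gripper":-0.06},{"travel":[0,0,-0.3],"twist":0,"gripper":-0.06},{"travel":[0,0,-0.15],"twist":0,"gripper":-0.06},{"travel":[0,0,0],"twist":0,"gripper":-0.06}], grip_force=20)

```text
clock: 3.78
tool_pos: [0.6187, -0.2186, 0.0252]
tool_rot: [0.0, 0.702, 0.712, 0.0]
contact_force: [-0.3, 0.4, -0.3]
width: 0.0399
grasp_force: 0.0
```

Emit:
apply_moves(plan=[{"travel":[0,0,-0.1],"twist":0,"gripper":-0.2},{"travel":[0,0,0],"twist":0,"gripper":-0.3},{"travel":[0,0,0],"twist":0,"gripper":-0.4},{"travel":[0,0,0],"twist":0,"gripper":-0.5},{"travel":[0,0,0],"twist":0,"gripper":-0.6},{"travel":[0,0,0],"twist":0,"gripper":-0.7}])

```text
clock: 4.53
tool_pos: [0.6184, -0.2185, 0.0221]
tool_rot: [0.0, 0.702, 0.712, 0.0]
contact_force: [-1.2, -0.3, 4.2]
width: 0.0204
grasp_force: 20.4
```

Emit:
apply_moves(plan=[{"travel":[0,0,0.2],"twist":0,"gripper":-0.7},{"travel":[0,0,0.5],"twist":0,"gripper":-0.7},{"travel":[0,0,1],"twist":0,"gripper":-0.7},{"travel":[0,0,1],"twist":0,"gripper":-0.7},{"travel":[0,0,1],"twist":0,"gripper":-0.7},{"travel":[0,0,1],"twist":0,"gripper":-0.7},{"travel":[0,0,1],"twist":0,"gripper":-0.7},{"travel":[0,0,1],"twist":0,"gripper":-0.7}])

```text
clock: 5.52
tool_pos: [0.6182, -0.2183, 0.2249]
tool_rot: [0.0, 0.702, 0.712, 0.0]
contact_force: [0.4, 0.9, -0.7]
width: 0.0205
grasp_force: 19.9
```

Run:
```python
from h import *
s,d,T=wrist(); save(d['frame'],'w2.png'); print(s['tool_pos'],s['width'],s['grasp_force'],s['contact_force'])
# cabinet frame fit
cab=.5*(np.array([.5926,.1455])+[.5351,.3014])
a=[('hL','hR',(.0298,-.0831)),('cab',0,(.0575,-.1559)),('pan',0,(.0540,-.1508)),('panr',0,(.0531,-.15325)),('inner',0,(.0433,-.1225))]
for x in a: print(x[0],90+np.degrees(np.arctan2(x[2][1],x[2][0])),np.hypot(*x[2]))
print(cab)
```

```text
[ 0.61818853 -0.21833415  0.22490374] 0.020517803558390862 19.924782514572144 [ 0.44840299  0.91128818 -0.74161846]
hL 19.728041347519152 0.08828165154775934
cab 20.245294232481882 0.16616576061270866
pan 19.701947496689215 0.16017690220503078
panr 19.1108255653796 0.16218869411891818
inner 19.46694229213513 0.12992744128935965
[0.56385 0.22345]
```

View pics/w2.png

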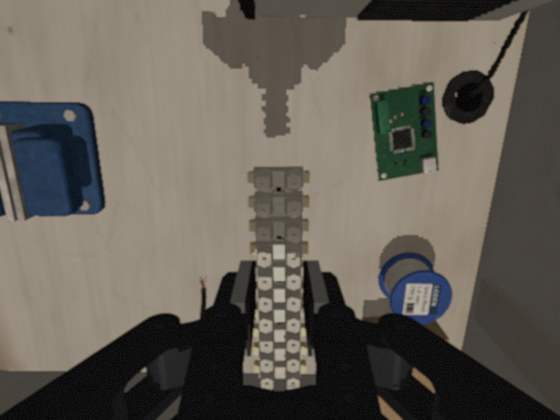

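The strip is held level and centred across the fingers. I'll carry it high to above the drawer.

Emit:
apply_moves(plan=[{"travel":[-0.242,0.935,0.5],"twist":0.274,"gripper":-0.7},{"travel":[-0.242,0.935,0.5],"twist":0.274,"gripper":-0.7},{"travel":[-0.242,0.935,0],"twist":0.274,"gripper":-0.7},{"travel":[-0.242,0.935,0],"twist":0.274,"gripper":-0.7},{"travel":[-0.242,0.935,0],"twist":0.274,"gripper":-0.7},{"travel":[-0.242,0.935,0],"twist":0.274,"gripper":-0.7},{"travel":[-0.242,0.935,0],"twist":0.274,"gripper":-0.7},{"travel":[-0.242,0.935,0],"twist":0.274,"gripper":-0.7}])

```text
clock: 6.58
tool_pos: [0.5595, 0.0078, 0.2526]
tool_rot: [-0.0, 0.637, 0.771, -0.0]
contact_force: [0.8, -1.1, 0.3]
width: 0.0203
grasp_force: 19.9
```

Emit:
apply_moves(plan=[{"travel":[-0.242,0.935,0],"twist":0.274,"gripper":-0.7},{"travel":[-0.242,0.935,0],"twist":0.274,"gripper":-0.7},{"travel":[-0.242,0.935,0],"twist":0.274,"gripper":-0.7},{"travel":[-0.242,0.935,0],"twist":0.274,"gripper":-0.7},{"travel":[-0.242,0.935,0],"twist":0.274,"gripper":-0.7},{"travel":[-0.242,0.935,0],"twist":0.274,"gripper":-0.7},{"travel":[-0.242,0.935,0],"twist":0.274,"gripper":-0.7},{"travel":[0,0,0],"twist":0,"gripper":-0.7}])

```text
clock: 7.58
tool_pos: [0.5079, 0.2056, 0.2528]
tool_rot: [-0.001, 0.574, 0.819, 0.0]
contact_force: [-0.3, -0.5, -0.6]
width: 0.0208
grasp_force: 19.9
```

Run:
```python
from h import *
s,d,T=wrist(); print(s['tool_pos'],s['tool_rot'],s['width'],s['grasp_force'])
np.save('w3.npy',dict(d=d,T=T,s=s),allow_pickle=True); save(d['frame'],'w3.png')
```

```text
[0.50787589 0.20560707 0.25275001] [-5.59107991e-04  5.74306081e-01  8.18640365e-01  4.07704952e-04] 0.02078597644928519 19.927211701869965
```

View pics/w3.png

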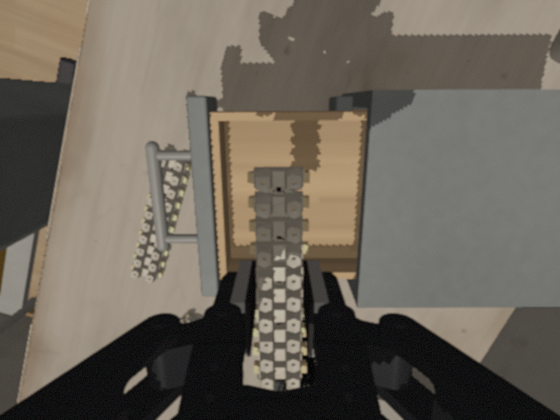

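The wrist view shows the strip over the drawer. The inner front wall is at column 231–222, the cabinet's front edge at 373–358, the far side wall at row 113 and the near side wall at row 277. I'll measure these edges.

Run:
```python
from h import *
w=np.load('w3.npy',allow_pickle=True).item();d,T=w['d'],w['T']
X=np.array([.942,.3355]);Y=np.array([-.3355,.942])
for n,p,z in [('panTopL',(212,98),.113),('panTopR',(217,293),.113),('panFrontL',(190,98),.113),('panFrontR',(202,293),.113),('cabL',(373,90),.125),('cabR',(358,306),.125),('sideL_in',(300,120),.104),('sideR_in',(340,272),.104),('floorFL',(229,122),.073),('barL',(153,146),.092),('barR',(163,244),.092)]:
    P=plane(d,p,z,T)[0,:2]; print(n,P.round(4),'x %.4f y %.4f'%(P@X,P@Y))
P=w['s']['tool_pos'][:2];print('tcp',P@X,P@Y)
```

```text
panTopL [0.4368 0.2623] x 0.4995 y 0.1006
panTopR [0.4862 0.1119] x 0.4955 y -0.0577
panFrontL [0.4219 0.257 ] x 0.4837 y 0.1005
panFrontR [0.4742 0.1076] x 0.4827 y -0.0577
cabL [0.5405 0.3053] x 0.6116 y 0.1062
cabR [0.5988 0.1474] x 0.6135 y -0.0621
sideL_in [0.5023 0.2693] x 0.5635 y 0.0851
sideR_in [0.5802 0.1622] x 0.6010 y -0.0419
floorFL [0.4488 0.2466] x 0.5055 y 0.0817
barL [0.399  0.2096] x 0.4461 y 0.0636
barR [0.4277 0.1293] x 0.4463 y -0.0216
tcp 0.5474002606717613 0.02328949789062626
```

Emit:
apply_moves(plan=[{"travel":[0.2,0.02,-0.5],"twist":0,"gripper":-0.7},{"travel":[0,0,-1],"twist":0,"gripper":-0.7},{"travel":[0,0,-1],"twist":0,"gripper":-0.7},{"travel":[0,0,-1],"twist":0,"gripper":-0.7},{"travel":[0,0,-0.7],"twist":0,"gripper":-0.7},{"travel":[0,0,-0.5],"twist":0,"gripper":-0.7},{"travel":[0,0,-0.3],"twist":0,"gripper":-0.7},{"travel":[0,0,0],"twist":0,"gripper":-0.7}])

```text
clock: 8.62
tool_pos: [0.5154, 0.2027, 0.1024]
tool_rot: [-0.0, 0.576, 0.817, -0.0]
contact_force: [-0.1, 0.9, -0.2]
width: 0.0206
grasp_force: 19.9
```

Emit:
apply_moves(plan=[{"travel":[0,0,-0.08],"twist":0,"gripper":-0.7},{"travel":[0,0,-0.06],"twist":0,"gripper":-0.7},{"travel":[0,0,0],"twist":0,"gripper":-0.7}])

```text
clock: 9.0
tool_pos: [0.5155, 0.2029, 0.0988]
tool_rot: [0.0, 0.576, 0.817, 0.0]
contact_force: [-0.9, 0.0, 0.4]
width: 0.0203
grasp_force: 19.9
```

Emit:
apply_moves(plan=[{"travel":[0,0,-0.06],"twist":0,"gripper":-0.7},{"travel":[0,0,-0.05],"twist":0,"gripper":-0.7},{"travel":[0,0,0],"twist":0,"gripper":-0.7}])

```text
clock: 9.38
tool_pos: [0.5153, 0.2028, 0.0952]
tool_rot: [-0.0, 0.576, 0.817, -0.0]
contact_force: [-0.8, 0.2, -1.0]
width: 0.0208
grasp_force: 19.9
```

Emit:
apply_moves(plan=[{"travel":[0,0,-0.03],"twist":0,"gripper":-0.7},{"travel":[0,0,0],"twist":0,"gripper":-0.4},{"travel":[0,0,0],"twist":0,"gripper":-0.25},{"travel":[0,0,0],"twist":0,"gripper":-0.15},{"travel":[0,0,0],"twist":0,"gripper":-0.15},{"travel":[0,0,0.3],"twist":0,"gripper":-0.15},{"travel":[0,0,0.7],"twist":0,"gripper":-0.15},{"travel":[0,0,1],"twist":0,"gripper":-0.15}])

```text
clock: 10.38
tool_pos: [0.515, 0.2028, 0.1551]
tool_rot: [-0.0, 0.576, 0.817, -0.0]
contact_force: [1.2, 0.9, 0.3]
width: 0.0362
grasp_force: 0.0
```

Emit:
apply_moves(plan=[{"travel":[0,0,1],"twist":0,"gripper":-0.15},{"travel":[0,0,1],"twist":0,"gripper":-0.15},{"travel":[0,0,1],"twist":0,"gripper":-1},{"travel":[0,0,0],"twist":0,"gripper":-1}])

```text
clock: 10.88
tool_pos: [0.5163, 0.2036, 0.2472]
tool_rot: [0.001, 0.576, 0.817, 0.002]
contact_force: [-0.4, 0.4, -0.4]
width: 0.0014
grasp_force: 0.0
```

Run:
```python
from h import *
s,d,T=wrist(); print(s['tool_pos'],s['width'])
np.save('w4.npy',dict(d=d,T=T,s=s),allow_pickle=True); save(d['frame'],'w4.png')
```

```text
[0.5162813  0.20364132 0.24720114] 0.0013608392182907542
```

View pics/w4.png

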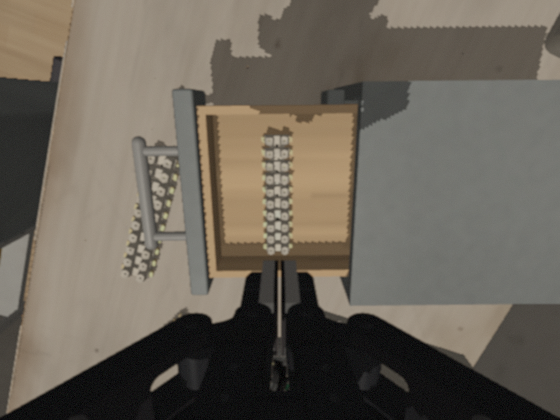

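The strip lies flat and released on the drawer floor, columns 263–292 and rows 135–252. Next I'll take the shut fingers in front of the panel, above the handle bar.

Emit:
apply_moves(plan=[{"travel":[-0.82,-0.27,0],"twist":0,"gripper":-1},{"travel":[-0.82,-0.27,0],"twist":0,"gripper":-1},{"travel":[-0.82,-0.27,0],"twist":0,"gripper":-1},{"travel":[-0.82,-0.27,0],"twist":0,"gripper":-1},{"travel":[0,0,-1],"twist":0,"gripper":-1},{"travel":[0,0,-1],"twist":0,"gripper":-1},{"travel":[0,0,-1],"twist":0,"gripper":-1},{"travel":[0,0,0],"twist":0,"gripper":-1}])

```text
clock: 11.92
tool_pos: [0.4154, 0.1697, 0.1526]
tool_rot: [-0.001, 0.576, 0.817, -0.002]
contact_force: [0.2, -0.2, 0.6]
width: -0.0001
grasp_force: 0.0
```

Emit:
apply_moves(plan=[{"travel":[0,0,-0.7],"twist":0,"gripper":-1},{"travel":[0,0,-0.4],"twist":0,"gripper":-1},{"travel":[0,0,0],"twist":0,"gripper":-1},{"travel":[0,0,0],"twist":0,"gripper":-1}])

```text
clock: 12.42
tool_pos: [0.4173, 0.1707, 0.122]
tool_rot: [0.0, 0.576, 0.817, 0.0]
contact_force: [1.0, 0.4, -0.5]
width: -0.0001
grasp_force: 0.0
```

Emit:
apply_moves(plan=[{"travel":[0.19,0.067,-0.07],"twist":0,"gripper":-1},{"travel":[0.19,0.067,0],"twist":0,"gripper":-1},{"travel":[0.19,0.067,0],"twist":0,"gripper":-1},{"travel":[0.28,0.1,0],"twist":0,"gripper":-1},{"travel":[0.377,0.134,0],"twist":0,"gripper":-1},{"travel":[0.377,0.134,0],"twist":0,"gripper":-1},{"travel":[0.377,0.134,0],"twist":0,"gripper":-1},{"travel":[0.377,0.134,0],"twist":0,"gripper":-1}])

```text
clock: 13.42
tool_pos: [0.4885, 0.196, 0.1192]
tool_rot: [-0.0, 0.576, 0.817, 0.0]
contact_force: [-2.4, 0.3, 2.1]
width: -0.0002
grasp_force: 0.8
```

Run:
```python
from h import *
s,d,T=wrist(); f=d['frame']; print(s['tool_pos'],s['contact_force'],s['tool_pos'][:2]@[.942,.3355])
d=grab_frame('scene'); save(cv2.resize(np.hstack([d['frame'][180:320,60:340],f[100:380:2,::2]]),(800,200)),'s5.png')
```

```text
[0.48850354 0.19601705 0.11923325] [-2.3668409   0.31344757  2.054132  ] 0.5259340589136268
```

View pics/s5.png

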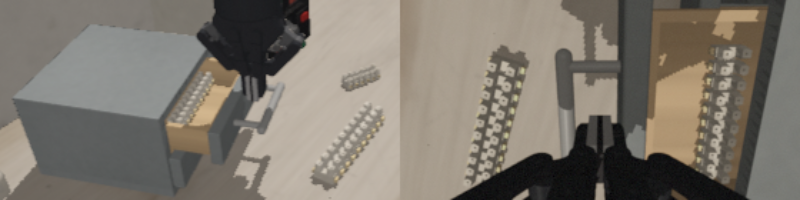

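Emit:
apply_moves(plan=[{"travel":[0.377,0.134,0],"twist":0,"gripper":-1},{"travel":[0.377,0.134,0],"twist":0,"gripper":-1},{"travel":[0.377,0.134,0],"twist":0,"gripper":-1},{"travel":[0.28,0.1,0],"twist":0,"gripper":-1},{"travel":[0.19,0.067,0],"twist":0,"gripper":-1},{"travel":[0,0,0],"twist":0,"gripper":-1}])

```text
clock: 14.28
tool_pos: [0.5363, 0.2129, 0.1193]
tool_rot: [0.0, 0.576, 0.817, 0.0]
contact_force: [-0.2, 0.8, 0.3]
width: -0.0001
grasp_force: 0.0
```

Run:
```python
from h import *
s,d,T=wrist(); print(s['tool_pos'],s['contact_force'],s['tool_pos'][:2]@[.942,.3355])
t=grab_frame('top'); sc=grab_frame('scene');save(np.hstack([cv2.resize(sc['frame'][180:320,60:260],(400,280)),d['frame'][100:380,100:500]]),'s6.png')
```

```text
[0.53632607 0.21291071 0.11932766] [-0.22199822  0.81563948  0.34062886] 0.5766507049106101
```

View pics/s6.png

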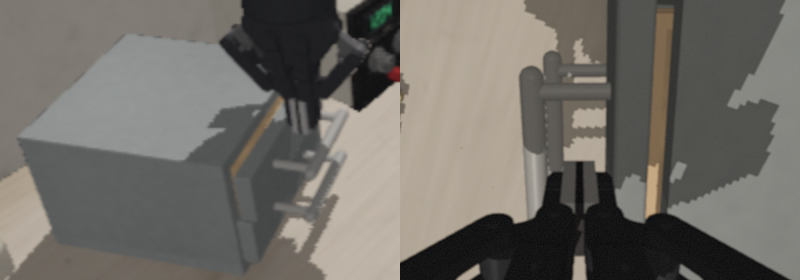

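About 15 mm of gap remains, so I'll push on slowly until the force rises.

Emit:
apply_moves(plan=[{"travel":[0.14,0.05,0],"twist":0,"gripper":-1},{"travel":[0.14,0.05,0],"twist":0,"gripper":-1},{"travel":[0.14,0.05,0],"twist":0,"gripper":-1},{"travel":[0,0,0],"twist":0,"gripper":-1}])

```text
clock: 14.92
tool_pos: [0.5436, 0.2155, 0.1189]
tool_rot: [-0.002, 0.576, 0.817, -0.005]
contact_force: [-20.6, -7.0, 16.4]
width: -0.0001
grasp_force: 12.9
```

Emit:
apply_moves(plan=[{"travel":[0.09,0.033,0],"twist":0,"gripper":-1},{"travel":[0,0,0],"twist":0,"gripper":-1}])

```text
clock: 15.18
tool_pos: [0.5439, 0.2155, 0.1188]
tool_rot: [-0.003, 0.576, 0.817, -0.007]
contact_force: [-28.8, -9.8, 24.1]
width: 0.0001
grasp_force: 18.9
```

Emit:
apply_moves(plan=[{"travel":[0.09,0.033,0],"twist":0,"gripper":-1},{"travel":[0,0,0],"twist":0,"gripper":-1}])

```text
clock: 15.42
tool_pos: [0.5443, 0.2157, 0.1187]
tool_rot: [-0.004, 0.576, 0.818, -0.009]
contact_force: [-38.2, -13.6, 32.6]
width: -0.0002
grasp_force: 25.0
```

Firm stop. I'll back off gently, rise and check.

Emit:
apply_moves(plan=[{"travel":[-0.19,-0.067,0],"twist":0,"gripper":-1},{"travel":[-0.19,-0.067,0],"twist":0,"gripper":-1},{"travel":[-0.19,-0.067,0.2],"twist":0,"gripper":-1},{"travel":[-0.1,-0.033,1],"twist":0,"gripper":-1},{"travel":[0,0,1],"twist":0,"gripper":-1},{"travel":[0,0,1],"twist":0,"gripper":-1},{"travel":[0,0,1],"twist":0,"gripper":-1},{"travel":[0,0,0],"twist":0,"gripper":-1}])

```text
clock: 16.42
tool_pos: [0.535, 0.213, 0.248]
tool_rot: [0.001, 0.577, 0.817, 0.002]
contact_force: [-0.9, 0.5, -0.4]
width: -0.0
grasp_force: 0.0
```

Run:
```python
from h import *
s,d,T=wrist(); print(s['tool_pos'],s['contact_force'])
np.save('w7.npy',dict(d=d,T=T,s=s),allow_pickle=True)
sc=grab_frame('scene');np.save('sc7.npy',sc,allow_pickle=True)
save(np.hstack([cv2.resize(sc['frame'][170:320,60:340],(400,214)),d['frame'][0:214,100:500]]),'s7.png')
```

```text
[0.53502806 0.21302639 0.24803594] [-0.93443972  0.48972324 -0.44884242]
```

View pics/s7.png

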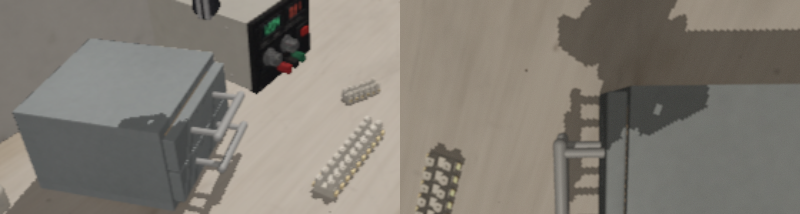

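Run:
```python
from h import *
w=np.load('w7.npy',allow_pickle=True).item();d,T=w['d'],w['T']
X=np.array([.942,.3355])
for n,p,z in [('barL',(260,145),.092),('panFront',(301,95),.113),('panRear',(327,95),.113),('cab',(330,95),.125)]:
    P=plane(d,p,z,T)[0,:2]; print(n,P@X)
f=d['frame']; print(f[110,290:345].mean(1).astype(int))
s=np.load('sc7.npy',allow_pickle=True).item()['frame']
save(cv2.resize(s[195:300,150:260],(660,600),interpolation=cv2.INTER_CUBIC),'s8.png')
```

```text
barL 0.5618162366339091
panFront 0.5922633666940303
panRear 0.6105689126763258
cab 0.6109771920413669
[137 138 137 136 135 135 134 129 110  76  50  45  40  39  39  40  48  55
  62  64  66  65  66  67  67  68  67  65  67  67  69  66  69  66  64  66
  60  58  48  50  56  67  66  67  68  67  65  67  68  65  68  66  64  66
  67]
```

View pics/s8.png

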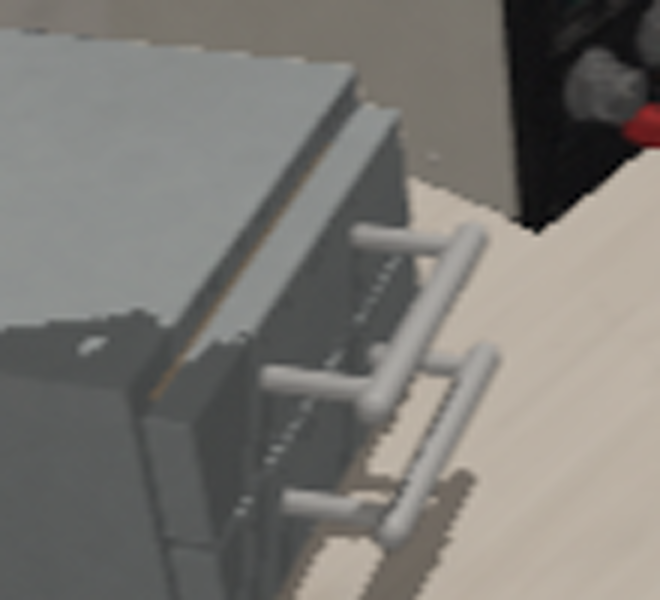

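The drawer is flush with the closed lower one, the push met a firm stop, and the gripper is clear. Handing in.

```bash
python3 -c "
from bench import workorder
print(workorder.finish_job())"
```

```text
the job is handed in; nothing more can be done
None
```

I laid the long strip flat in the top drawer, let it go, pushed the drawer shut to its stop and handed the job in; the short strip was not touched, and no verdict came back.

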